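Clamp a closed glass container in the counter clamp and keep the squeeze

TASK

Make the closed glass container ready for a one-handed cook: press the counter clamp's black release pedal right down so the jaw springs fully open, then gently stand the container upright on the clamp's bed, centred and lengthwise between jaw and stop, and let go of it. Then pump the pair of orange-topped squeeze levers until the jaw has pushed the container up against the stop, and finish while still squeezing the levers, with the jaw's sprung orange pad pushed in about half way so the container is held snug but is never crushed (pad nearly all the way in). Move the jaw only with pedal and levers, never by hand, and leave the spice rack, bottle, cup and spork where they are.

Things in the scene. Friction and masses are not known exactly. Their poses are not given: they have to be found in the camera images.
- clamp: Counter clamp screwed to the worktop: grey base 500 x 100 x 10 mm (x -340 to 160 mm), black mat on the bed, white ratchet housing 140 x 70 mm, 62 mm high, centred at x = -200 mm. Origin: bed centre at worktop height; bed surface 10 mm higher. x = direction in which the jaw closes, housing to stop; z up. Jaw fully open: bed is free from x = -85 mm to the stop. Pedal beside the housing on +y.
- stop: White fixed end stop of the clamp, 16 mm thick, 70 mm wide, top 65 mm above the worktop; origin on its bed-side face's plane at worktop height, axes as the clamp's. Its place along the clamp differs between starts (face at x = 85 to 105 mm of the clamp); it does not move.
- stop_face (a point): Centre of the stop's bed-side face, 35 mm above the worktop, axes as the clamp's.
- pad_face (a point): Centre of the front face of the orange sprung pad (58 mm wide, z 16 to 56 mm) on the white jaw, 35 mm above the worktop, axes as the clamp's; moves with jaw and pad. Jaw 66 mm wide, top 61 mm above the worktop.
- jaw (a joint): Travel of the jaw along the clamp's +x, m: 0 = fully open, 0.11 = end. A spring draws it back to 0 (in about half a second) when the pedal is down; otherwise a ratchet of 7.5 mm pitch holds it: when the levers are let go the jaw may fall back by up to one pitch.
- pad (a joint): How far the orange pad is pushed back into the jaw, m: 0 = untouched, 0.012 = bottomed. Spring of about 1 N per mm plus 1 N. 0.002 to 0.008 is a good hold; beyond 0.0095 counts as crushed.
- pedal (a joint): Release pedal angle, rad: 0 = up, 0.22 = fully down at its stop. Spring returned; needs about 7 to 10 N down at the middle of the plate to reach the stop. The ratchet lets go from about 0.16 rad on, when the levers are free.
- pedal_top (a point): Middle of the black pedal plate's top face (plate 60 x 60 x 6 mm, ribbed), 42 mm above the worktop when up, moving down about 13 mm to the stop. Hinge parallel to the clamp's x, 60 mm nearer the housing. Axes as the clamp's when up.
- trigger_mid (a point): Fixed point midway between the two orange lever heads, 125 mm above the worktop, axes as the clamp's. Heads: rollers 32 mm long (y), 18 mm thick. Squeeze both together along x: 66 mm over their outsides released, 38 mm squeezed; linked, sprung apart. Jaw advances 1 mm per mm of squeeze, about 22 mm net a full pump; takes 6 to 10 N per finger plus 1 N per N on the pad.
- trigger (a joint): Angle of the front squeeze lever, rad: 0 = released, 0.175 = fully squeezed (each head moves 14 mm inwards). Its pivot is 80 mm below its head.
- lever_rear: Rear squeeze lever, mirror of the front one; origin at its pivot, 80 mm below its head, 45 mm above the worktop.
- container: Closed rectangular clear glass container with a light grey lid and blue clips on its four edges, 105 (x) x 60 (y) x 60 (z) mm overall, about 0.4 kg, loose. Origin: centre of its underside; x along its length. Grasp across the 60 mm width.
- spice_rack: Black plastic turntable spice rack with six jars, 160 mm across, 130 mm high; origin under its centre. Leave alone.
- bottle: Red aluminium bottle, 66 mm across, 200 mm high, standing; origin under its centre. Leave alone.
- cup: Blue silicone collapsible cup, 86 mm across the rim, 58 mm high; origin under its centre. Leave alone.
- spork: Bamboo spork, 165 mm long (x), 34 mm wide, 6 mm thick, lying flat; origin under it near its middle. Leave alone.

How it is judged:
By the outcome, as a careful person would: the job done as asked, in the order asked, and still so for the second after the job is handed in, while the arm keeps its last pose, push and grip.
It also fails if it takes over 61 s, if anything falls off the work surface, if the arm or the gripper's body presses on something with over 40 N, if the wrist force passes 120 N, or if a joint passes its speed limit or range.

ROBOT

A 6-joint arm with a two-finger parallel gripper is mounted at the origin on the work surface. World frame = base frame: x ahead of the robot, y to its left, z up, the work surface at z = 0. Lengths are in m, angles in rad, forces in N, time in s.
With the tool pointing down it reaches from about 0.375 to 0.9 m from the base axis. Payload 3.1 kg.
Tool frame: the origin (TCP) lies midway between the tips of the shut fingers; the grasp point (between the pads) lies 19 mm behind it; z points along the fingers, y is the direction in which the jaws open and shut (so a half turn about z gives the same grasp; the last joint's range is limited). The gripper opens to 85 mm and grips with 20 to 120 N. Pads are 22 mm wide; open, the fingers measure 114 mm over their backs; the gripper's body (76 mm by 85 mm) begins 54 mm behind the grasp point. The pads swing forward as they close: fully open they stand 13 mm farther back than shut.
Start: joints at [-1.315, 0.527, 1.433, -0, 1.181, -0.178], TCP at [0.263, -0.567, 0.231] pointing down, gripper open.
Joint ranges: [-3.08, 3.08], [-0.75, 2.2], [0.22, 2.44], [-1.43, 4.57], [0, 2.65], [-2.85, 2.85]. Speed limits (rad/s): [2.79, 2.79, 3.14, 3.14, 3.14, 3.14].

INTERFACE

Orientations are given as a unit quaternion [x, y, z, w].
In Python, from station import manip gives the robot as it stands. The module is installed in compiled form; this text tells all that it offers.
- The arm moves only by the tool drive_tool, never from a script. Its argument "deltas" is one flat list of numbers, 4 for each row, row after row: the shift along the tool's x, y, z in cm, then the turn about the tool's z in degrees. A call has 1 to 12 rows; each row is the pose to reach, as a shift and turn from the pose measured when the call began, along the tool's axes at that moment; what a row does not reach only later rows make up. A row lasts 1/10 s, in which the tool goes at most 50 mm and 8.59 degrees, less where a joint would pass 70% of its speed; a pose out of reach is approached as far as the arm can. A call with a gripper value outside its range is refused whole. "hand" is the finger opening in cm, from 0 to 8.54, set as the call begins (left out, the last holds). The fingers move at their own pace and stop on an object; "squeeze" is the grip in N (left out, the last holds). Time passes only in rows, so rows that repeat a pose let the fingers close. It gives the time, the measured TCP pose, the force and the opening at its end, in the units of the state.
- manip.sense(): the state, without advancing time (a new reading comes with each control period).
- manip.snapshot(name): name is "scene" or "top"; returns a dict with "frame" (384x512x3 uint8, red, green, blue), "depth" (384x512 float32, m along the optical axis (not along the pixel's ray), 0 where there is no reading), "fx", "fy", "cx", "cy" (pixels), "R" (3x3) and "t" (3): a world point X has camera coordinates R X + t. Camera axes: x right, y down, z forward; pixel columns grow to the right and rows downward; lengths in m; the calibration is good to about 2 mm. A picture is of the moment at which its call begins.
- manip.sign_off(): hands the job in, once; it reports no verdict.
The state is a dict: "t": time; "q": joint angles; "qd": joint speeds; "tau": joint torques, N m; "tcp_pos": TCP position; "tool_rot": TCP orientation; "force": force on the tool from outside, world axes, zero at the start; "ft_torque": the same for the moment, N m; "finger_gap": opening from 0.0 (shut) to 1.0 (fully open).
Only numpy, scipy, OpenCV 4.12 (cv2) and the standard library are available. Lean on these libraries where they do the work, as an engineer would, in place of code of your own. Each camera call takes 0.05 s, during which the arm holds its last target.

## Working session

There is one attempt and no reset: what is moved stays moved. The work goes in short steps, Python scripts to look and compute and a tool call to move; the robot and the scene stay as the last step left them, time stands still between calls to the robot, and variables do not carry over. Pictures are saved under pics/ and viewed, and the job is handed in when it is done.

Besides the shell and the picture viewer there is one more tool, called after "Emit:" by a JSON object that holds its "method" and its "body", one argument or row to a line. drive_tool: Moves the arm, as the interface text tells. Its arguments: {"type":"object","properties":{"deltas":{"type":"array"},"hand":{"type":"number"},"squeeze":{"type":"number"}},"required":["deltas"]}

```bash
mkdir -p pics
cat > h.py <<'E'
import numpy as np, cv2, pickle
from station import manip
def snap(n,tag):
    s=manip.snapshot(n); pickle.dump(s,open(f'{tag}.pkl','wb'))
    cv2.imwrite(f'pics/{tag}.png',cv2.cvtColor(s['frame'],cv2.COLOR_RGB2BGR)); return s
def load(tag): return pickle.load(open(f'{tag}.pkl','rb'))
def P(s,u,v,z=None):
    """world point at pixel from depth, or ray hit at height z"""
    R=np.array(s['R']);t=np.array(s['t'])
    r=np.array([(u-s['cx'])/s['fx'],(v-s['cy'])/s['fy'],1.])
    if z is None:
        d=np.median(s['depth'][int(v)-1:int(v)+2,int(u)-1:int(u)+2]); return R.T@(r*d-t)
    c=-R.T@t; w=R.T@r; return c+w*(z-c[2])/w[2]
def crop(s,tag,x0,y0,x1,y1,k):
    f=s['frame'][y0:y1,x0:x1]; cv2.imwrite(f'pics/{tag}.png',cv2.cvtColor(cv2.resize(f,None,fx=k,fy=k,interpolation=cv2.INTER_CUBIC),cv2.COLOR_RGB2BGR))
E
python3 - <<'E'
from h import *
np.set_printoptions(precision=4,suppress=True)
for n in('scene','top'):
    s=snap(n,n+'0'); print(n,s['fx'],s['cx'],s['cy'],-np.array(s['R']).T@s['t']); print(np.array(s['R']))
print(manip.sense())
E
```

```text
scene 349.29986186868393 258.3847536740396 195.81602667534307 [ 1.1441 -0.4073  0.7846]
[[ 0.5471  0.837  -0.0133]
 [ 0.5958 -0.4005 -0.6962]
 [-0.588   0.3729 -0.7178]]
top 373.36511380543214 258.94642511858314 193.34372856602218 [ 0.3945 -0.0567  1.0704]
[[ 0.0235 -0.9997 -0.0017]
 [-0.9761 -0.0226 -0.2164]
 [ 0.2163  0.0068 -0.9763]]
{'t': 0.1, 'q': array([-1.3155,  0.5284,  1.4338, -0.    ,  1.1814, -0.1785]), 'qd': array([-0.0028, -0.002 , -0.005 , -0.    , -0.0016,  0.0001]), 'tau': array([ -0.0001, -44.3304, -17.8586,  -0.0003,   0.0039,   0.    ]), 'tcp_pos': array([ 0.2626, -0.5665,  0.2304]), 'tool_rot': array([ 0.9766,  0.2152, -0.    , -0.001 ]), 'force': array([-0.7253, -0.4897, -0.0291]), 'ft_torque': array([-0.016 , -0.0306, -0.0032]), 'finger_gap': 1.0025753271511115}
```

View pics/scene0.png

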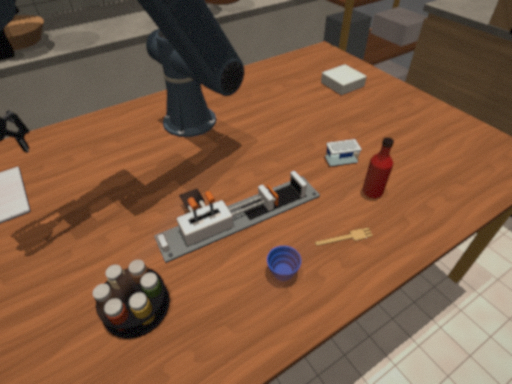

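View pics/top0.png

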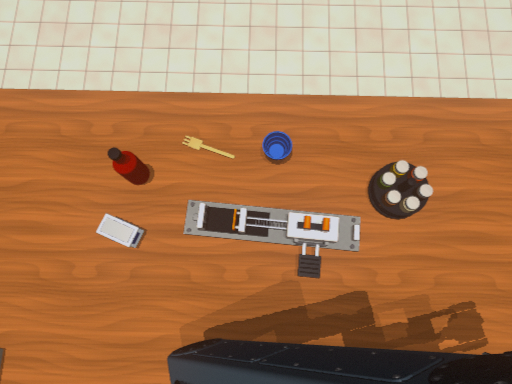

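Run:
```python
from h import *
s=load('top0'); crop(s,'t1',170,190,370,290,4); crop(s,'t2',80,200,160,260,8)
s=load('scene0'); crop(s,'s1',150,165,330,265,4); crop(s,'s2',310,125,370,175,10)
```

```text
(no output)
```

View pics/t1.png

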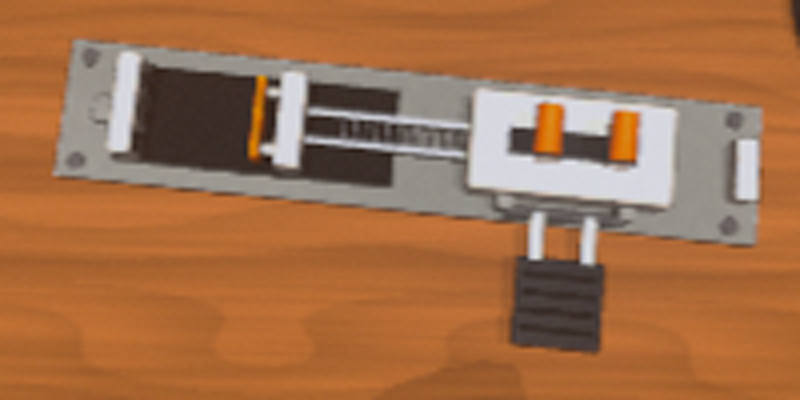

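View pics/t2.png

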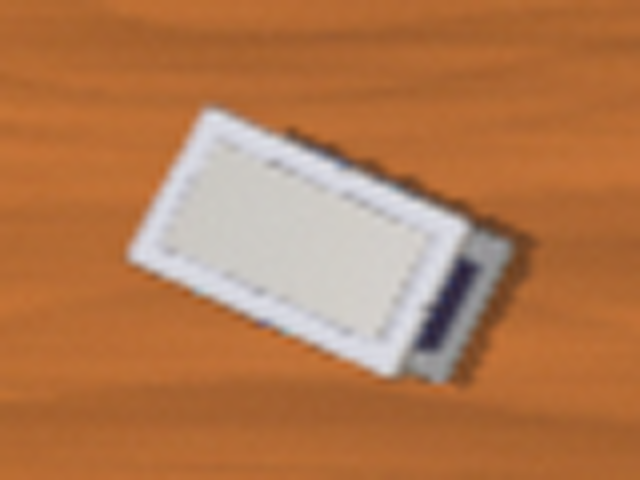

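View pics/s1.png

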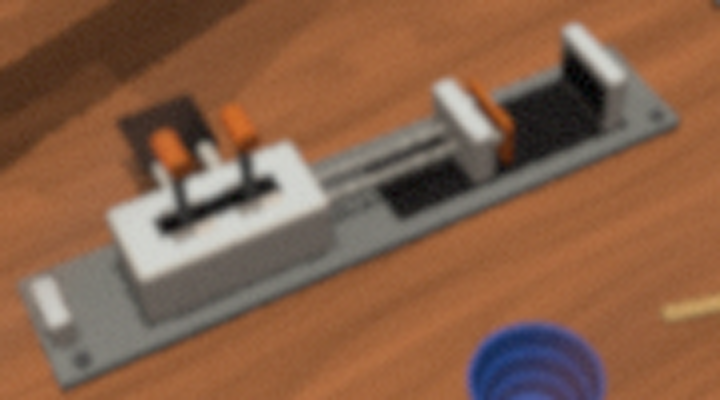

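View pics/s2.png

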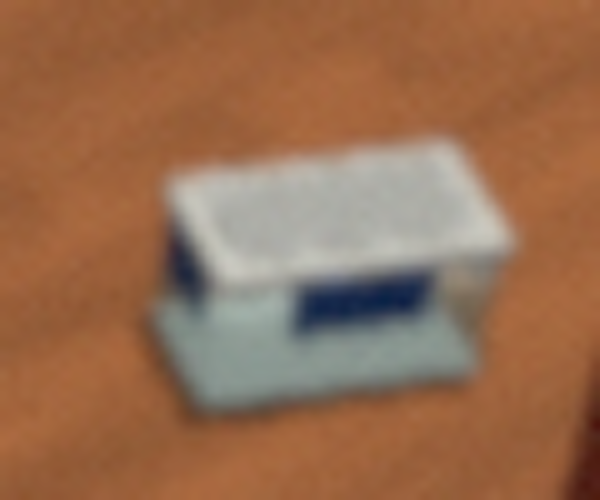

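Run:
```python
from h import *
np.set_printoptions(precision=4,suppress=True)
s=load('top0')
def q(l,x0,y0,k,z): return np.array([P(s,(a+.5)/k-.5+x0,(b+.5)/k-.5+y0,z) for a,b in l])
B=q([(75,40),(762,106),(753,243),(55,176)],170,190,4,.01)
print('base',B[:,:2],[np.linalg.norm(B[i]-B[(i+1)%4]) for i in range(4)])
d=(B[0]+B[3]-B[1]-B[2])[:2];ang=np.arctan2(d[1],d[0]);ex=np.array([np.cos(ang),np.sin(ang)]);ey=np.array([-ex[1],ex[0]])
mid=B[:,:2].mean(0); org=mid+0.09*ex
print('ang',np.degrees(ang),'origin',org,ex,ey)
def C(p): p=np.atleast_2d(p); return np.c_[(p[:,:2]-org)@ex,(p[:,:2]-org)@ey]*1000
print('base C',C(B))
print('stop',C(q([(122,52),(142,54),(130,153),(108,151)],170,190,4,.065)))
print('heads',C(q([(549,130),(625,136)],170,190,4,.131)))
print('pedal',C(q([(516,258),(604,264),(599,350),(511,344)],170,190,4,.042)))
print('jawtop',C(q([(280,70),(304,72),(298,167),(273,165)],170,190,4,.061)))
print('housing',C(q([(476,87),(678,107),(668,207),(467,187)],170,190,4,.062)))
L=q([(210,105),(470,222),(398,378),(128,260)],80,200,8,.06)
print('lid',L[:,:2],L.mean(0),[np.linalg.norm(L[i]-L[(i+1)%4]) for i in range(4)])
dl=L[0]+L[3]-L[1]-L[2];print('lid ang',np.degrees(np.arctan2(dl[1],dl[0])))
# depth
print('depth heights: lid',P(s,117,230),'hous',P(s,298,236),'pedal',P(s,309,267))
c=load('scene0'); print('lid scene', P(c,344,147))
for (a,b) in [(170,178),(455,140),(515,245),(220,282)]: print(P(c,(a+.5)/10-.5+310,(b+.5)/10-.5+125,.06))
for (a,b) in [(20,285),(605,45),(680,125),(65,388)]: p=P(c,(a+.5)/4-.5+150,(b+.5)/4-.5+165,.01);print(p,C(p))
for n,uv in dict(rack=(400,190),bottle=(132,170),cup=(277,146),spork=(208,147)).items(): print(n,P(s,*uv))
```

```text
base [[ 0.606   0.1548]
 [ 0.5692 -0.3411]
 [ 0.4716 -0.3313]
 [ 0.5072  0.1627]] [np.float64(0.49725889052258987), np.float64(0.0980909049101678), np.float64(0.4952968144645805), np.float64(0.09913278846192453)]
ang 85.8153917785182 origin [0.5451 0.001 ] [0.073  0.9973] [-0.9973  0.073 ]
base C [[ 157.8256  -49.5654]
 [-339.433   -49.0284]
 [-336.8446   49.0284]
 [ 158.4519   49.5654]]
stop [[112.8323 -34.195 ]
 [ 98.9946 -34.1272]
 [ 98.3837  34.2721]
 [113.3683  34.3569]]
heads [[-174.891     1.5611]
 [-223.0081    0.7527]]
pedal [[-168.6513   77.606 ]
 [-228.4996   75.8666]
 [-228.6299  133.1829]
 [-169.5094  134.9554]]
jawtop [[  3.8769 -32.8484]
 [-12.6753 -33.0451]
 [-15.4324  32.3214]
 [  1.5649  32.6014]]
housing [[-130.9621  -33.8115]
 [-269.1746  -33.2711]
 [-265.895    35.2858]
 [-130.3414   34.9025]]
lid [[0.5543 0.3689]
 [0.5162 0.276 ]
 [0.4631 0.2953]
 [0.5006 0.3908]] [0.5085 0.3327 0.06  ] [np.float64(0.10043276062206109), np.float64(0.056489632879399204), np.float64(0.10256450724115783), np.float64(0.057992582535933396)]
lid ang 68.13486429951452
depth heights: lid [0.5077 0.3336 0.0589] hous [ 0.5026 -0.1578  0.0612] pedal [ 0.4216 -0.1895  0.0426]
lid scene [0.5188 0.3308 0.0585]
[0.4683 0.2982 0.06  ]
[0.5066 0.3924 0.06  ]
[0.5596 0.3682 0.06  ]
[0.5198 0.275  0.06  ]
[ 0.4782 -0.3308  0.01  ] [[-335.8058   42.4556]]
[0.511  0.1599 0.01  ] [[155.9248  45.5842]]
[0.6149 0.1516 0.01  ] [[155.2343 -58.6851]]
[ 0.5754 -0.3378  0.01  ] [[-335.7368  -54.9449]]
rack [ 0.6351 -0.438   0.0674]
bottle [0.6599 0.2864 0.1222]
cup [ 0.7779 -0.1001  0.0041]
spork [0.7699 0.1073 0.0042]
```

```bash
cat >> h.py <<'E'
from scipy.spatial.transform import Rotation as Ro
np.set_printoptions(precision=4,suppress=True)
ANG=np.radians(85.8); EX=np.array([np.cos(ANG),np.sin(ANG),0]); EY=np.array([-EX[1],EX[0],0]); ORG=np.array([.548,.001,0])
def W(x,y,z): return ORG+EX*x+EY*y+np.array([0,0,z])
def to(p,a=None):
    st=manip.sense(); R=Ro.from_quat(st['tool_rot']).as_matrix(); a0=np.degrees(np.arctan2(R[1,0],R[0,0]))
    d=R.T@(np.array(p)-st['tcp_pos'])*100
    print('target',np.array(p),'d_tool_cm',d,'turn',None if a is None else a0-a,'| now',st['tcp_pos'],'a',a0,'F',st['force'],'gap',st['finger_gap'],'t',st['t'],'q',st['q'])
E
python3 -c "
from h import *
to(W(-.199,.105,.10),-4.2)"
```

```text
target [ 0.4287 -0.1898  0.1   ] d_tool_cm [ 30.9041 -27.1721  13.1049] turn 29.054380041746235 | now [ 0.2626 -0.5665  0.2304] a 24.854380041746236 F [-0.7253 -0.4897 -0.0291] gap 1.0025753271511115 t 0.1 q [-1.3155  0.5284  1.4338 -0.      1.1814 -0.1785]
```

Emit:
{"method": "drive_tool", "body": {
  "deltas": [3.1,-2.7,0,3,6.6,-5.8,0,6,10.1,-8.9,0,9,13.6,-12,0,12,17.1,-15.1,0,15,20.6,-18.2,0,18,24.1,-21.3,2,21,27.6,-24.4,5,25,30,-26.5,8,29,30.9,-27.2,11,29,30.9,-27.2,13.1,29,30.9,-27.2,13.1,29],
  "hand": 0,
  "squeeze": 20
}}

```text
t: 1.3
tcp_pos: [0.427, -0.1876, 0.0977]
tool_rot: [0.999, -0.035, -0.003, -0.003]
force: [-0.3, -0.4, 0.2]
finger_gap: 0.007
```

```bash
python3 -c "
from h import *
s=snap('top','top1');c=snap('scene','scene1')
to(W(-.199,.105,.05),-4.2)
p=manip.sense()['tcp_pos']
for k in (s,c):
    x=np.array(k['R'])@p+k['t']; print(x[0]/x[2]*k['fx']+k['cx'],x[1]/x[2]*k['fy']+k['cy'])
crop(s,'t3',250,200,370,290,6); crop(c,'s3',150,150,270,240,6)
"
```

```text
target [ 0.4287 -0.1898  0.05  ] d_tool_cm [0.0256 0.0317 4.9985] turn 0.05476974638215637 | now [ 0.4285 -0.1896  0.1   ] a -4.145230253617844 F [-0.4424 -0.6857 -1.0616] gap -0.002252837455001899 t 1.4 q [-0.6564  0.5477  1.9347  0.0019  0.6617  0.9852]
311.9173965365771 263.70808463627964
188.0126308232645 182.844210265892
```

View pics/t3.png

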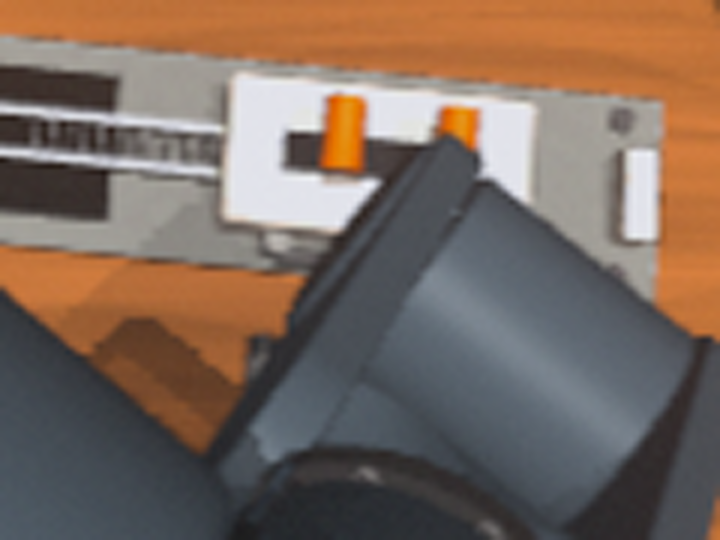

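View pics/s3.png

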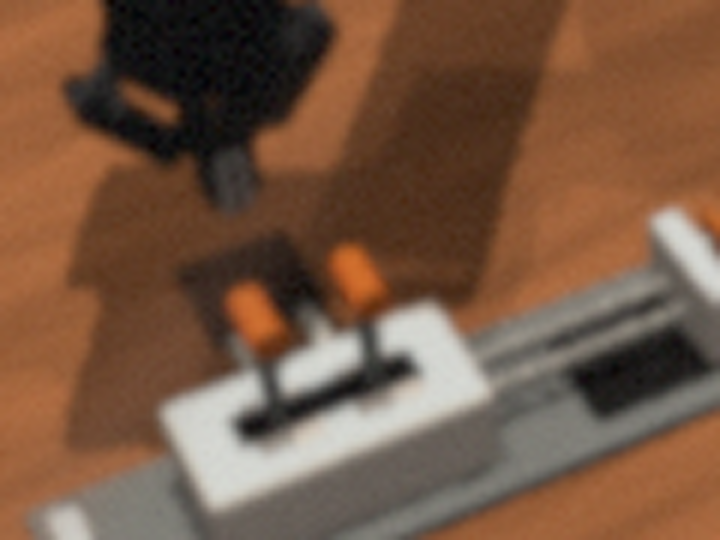

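Emit:
{"method": "drive_tool", "body": {
  "deltas": [0,0,2.5,0,0,0,4.5,0,0,0,5.5,0,0,0,6.2,0,0,0,6.7,0,0,0,7.1,0,0,0,7.1,0,0,0,7.1,0]
}}

```text
t: 2.2
tcp_pos: [0.4287, -0.1902, 0.0308]
tool_rot: [0.999, -0.036, 0.0, -0.0]
force: [-3.9, 0.3, 9.0]
finger_gap: 0.002
```

```bash
python3 -c "
from h import *
to(W(-.199,.105,.028),-4.2)
s=snap('top','top2'); crop(s,'t4',180,190,280,250,6)
"
```

```text
target [ 0.4287 -0.1898  0.028 ] d_tool_cm [-0.0003 -0.0467  0.2801] turn 0.04482413856583456 | now [ 0.4287 -0.1902  0.0308] a -4.155175861434166 F [-3.8779  0.3028  9.0225] gap 0.002464631141605774 t 2.2 q [-0.6571  0.6909  1.9673  0.0017  0.4837  0.9847]
```

View pics/t4.png

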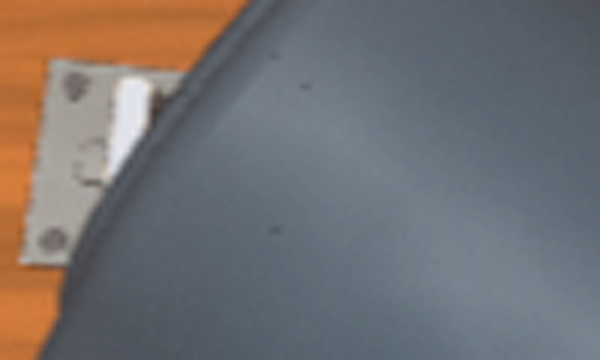

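Emit:
{"method": "drive_tool", "body": {
  "deltas": [0,0,0.3,0,0,0,0.5,0,0,0,0.6,0,0,0,0.6,0,0,0,0.6,0,0,0,0.6,0]
}}

```text
t: 2.85
tcp_pos: [0.4288, -0.1904, 0.0295]
tool_rot: [0.999, -0.036, 0.001, 0.001]
force: [-6.1, 3.9, 38.2]
finger_gap: -0.004
```

```bash
python3 -c "
from h import *
to(W(-.199,.105,.028),-4.2)
s=snap('scene','scene2'); crop(s,'s4',150,150,330,265,4)
"
```

```text
target [ 0.4287 -0.1898  0.028 ] d_tool_cm [-0.0132 -0.0637  0.1483] turn 0.043604430303862074 | now [ 0.4288 -0.1904  0.0295] a -4.156395569696138 F [-6.1073  3.8722 38.2186] gap -0.0035156666507060084 t 2.85 q [-0.6573  0.6934  1.9697  0.0017  0.4755  0.9845]
```

View pics/s4.png

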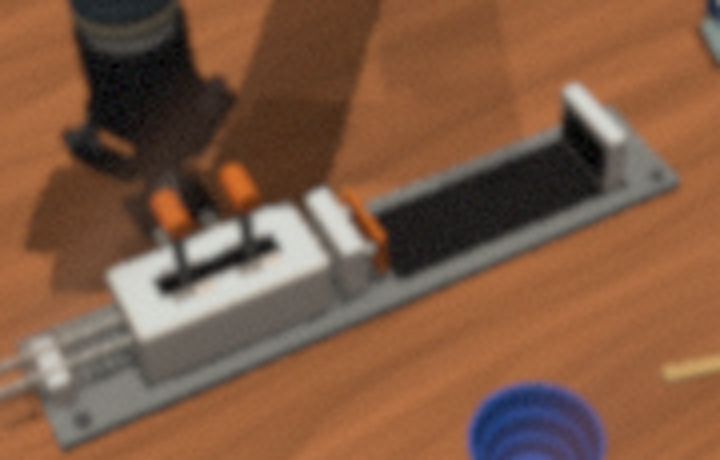

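Emit:
{"method": "drive_tool", "body": {
  "deltas": [0,0,-2,0,0,0,-6,0,0,0,-11,0,0,0,-15,0,0,0,-17,0]
}}

```text
t: 3.4
tcp_pos: [0.4298, -0.1916, 0.2043]
tool_rot: [0.999, -0.036, 0.005, 0.003]
force: [0.4, -1.0, 0.2]
finger_gap: 0.002
```

```bash
python3 -c "
from h import *
to((.511,.333,.15),67.7)
"
```

```text
target [0.511 0.333 0.15 ] d_tool_cm [  4.2173 -52.9397   5.1674] turn -71.87707813062471 | now [ 0.4298 -0.1916  0.2043] a -4.177078130624706 F [ 0.4328 -0.9521  0.1715] gap 0.0016906391967676938 t 3.4 q [-0.6579  0.3577  1.8473  0.0011  0.9249  0.9852]
```

Emit:
{"method": "drive_tool", "body": {
  "deltas": [0.3,-3,0,-5,0.6,-7.5,0,-12,0.9,-12,0,-19,1.3,-16.8,0,-26,1.7,-21.6,0,-33,2.1,-26.4,0,-40,2.5,-31.2,0,-47,2.9,-36,0,-54,3.3,-40.8,1,-60,3.7,-45.6,2,-66,4,-50,4,-70,4.2,-52.9,5.2,-71.9],
  "hand": 8.5
}}

```text
t: 4.6
tcp_pos: [0.511, 0.3356, 0.1498]
tool_rot: [0.829, 0.559, 0.003, 0.005]
force: [-0.1, -0.7, -0.2]
finger_gap: 0.995
```

Emit:
{"method": "drive_tool", "body": {
  "deltas": [0,0,0,0,0,0,0,0]
}}

```text
t: 4.8
tcp_pos: [0.5107, 0.3359, 0.1503]
tool_rot: [0.829, 0.559, 0.003, 0.006]
force: [1.1, -0.6, 0.5]
finger_gap: 0.993
```

```bash
python3 -c "
from h import *
to((.511,.333,.015),67.7)
s=snap('scene','scene3'); crop(s,'s5',290,70,410,190,5)
p=manip.sense()['tcp_pos']
x=np.array(s['R'])@p+s['t']; print(x[0]/x[2]*s['fx']+s['cx'],x[1]/x[2]*s['fy']+s['cy'])
"
```

```text
target [0.511 0.333 0.015] d_tool_cm [-0.2494 -0.0417 13.5297] turn 0.3006781648500123 | now [0.5107 0.3359 0.1503] a 68.00067816485002 F [ 1.0878 -0.6284  0.5234] gap 0.9934851635225099 t 4.8 q [ 0.4039  0.6055  1.5475 -0.0117  0.98    0.7943]
348.02212803154976 122.0455696671943
```

View pics/s5.png

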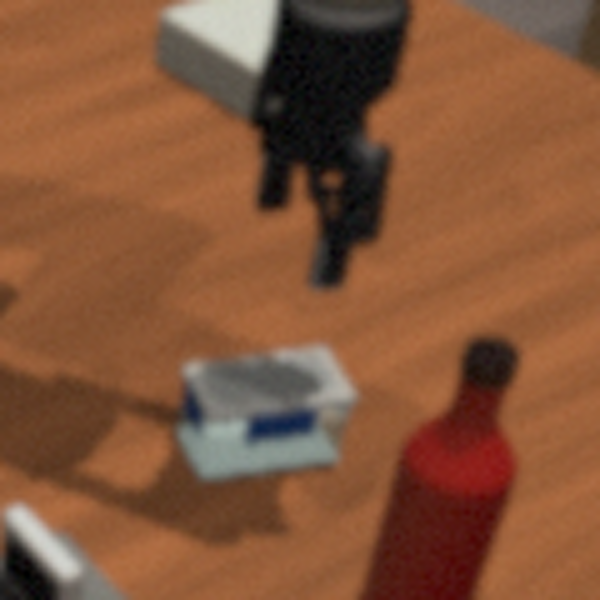

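Emit:
{"method": "drive_tool", "body": {
  "deltas": [-0.2,0,3,0,-0.25,0,6.5,0,-0.25,0,9,0.3,-0.25,0,9.5,0.3,-0.25,0,9.5,0.3]
}}

```text
t: 5.35
tcp_pos: [0.5114, 0.3309, 0.056]
tool_rot: [0.831, 0.556, 0.003, 0.006]
force: [-0.1, -0.1, 0.7]
finger_gap: 0.993
```

```bash
python3 -c "
from h import *
to((.511,.333,.015),67.7)
s=snap('scene','scene4'); crop(s,'s6',310,90,390,180,7)
"
```

```text
target [0.511 0.333 0.015] d_tool_cm [ 0.1875 -0.167   4.0973] turn -0.18168472266783908 | now [0.5114 0.3309 0.056 ] a 67.51831527733216 F [-0.1085 -0.1492  0.6761] gap 0.9934156875226002 t 5.35 q [ 0.3959  0.7407  1.6045 -0.014   0.7884  0.7981]
```

View pics/s6.png

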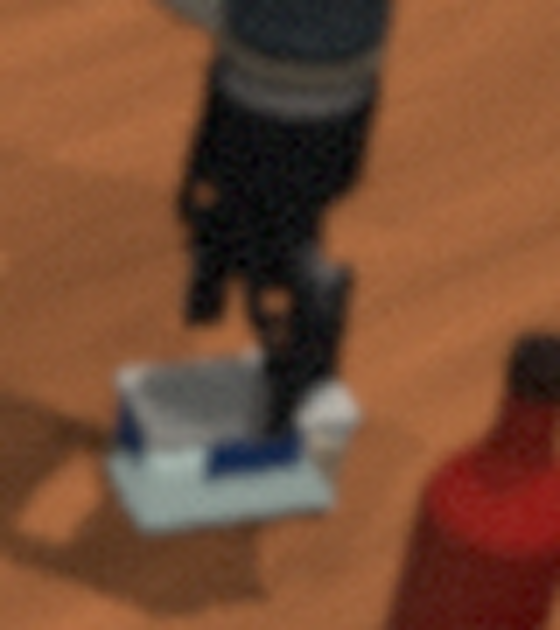

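```bash
python3 -c "
from h import *
s=load('scene4'); st=manip.sense(); R=Ro.from_quat(st['tool_rot']).as_matrix()
def pj(p):
    x=np.array(s['R'])@p+s['t']; return np.array([x[0]/x[2]*s['fx']+s['cx'],x[1]/x[2]*s['fy']+s['cy']])
cr=lambda uv:(uv-np.array([310,90])+.5)*7-.5
for sg in (1,-1):
  for dx in(-.011,0,.011): print(sg,dx,cr(pj(st['tcp_pos']+R@np.array([dx,sg*.0425,-.013]))))
a=np.radians(67.7);l=np.array([np.cos(a),np.sin(a),0]);w=np.array([l[1],-l[0],0])
for i,j in((-1,-1),(1,-1),(1,1),(-1,1)): print('lid',cr(pj(np.array([.511,.333,.06])+i*.0525*l*.98+j*.03*w*.98)))
"
```

```text
1 -0.011 [246.0891 432.0429]
1 0 [268.7561 429.0074]
1 0.011 [291.3702 425.979 ]
-1 -0.011 [183.531  326.2771]
-1 0 [205.14   323.5096]
-1 0.011 [226.7013 320.7483]
lid [110.7712 366.3649]
lid [312.6167 339.8987]
lid [359.5267 413.3666]
lid [151.0721 441.5742]
```

Emit:
{"method": "drive_tool", "body": {
  "deltas": [0,-0.15,1.2,0,0,-0.15,2.4,0,0,-0.15,3.4,0,0,-0.15,4,0,0,-0.15,4,0]
}}

```text
t: 5.9
tcp_pos: [0.5104, 0.3316, 0.0155]
tool_rot: [0.831, 0.556, 0.003, 0.006]
force: [-0.4, -0.2, 0.0]
finger_gap: 1.0
```

Emit:
{"method": "drive_tool", "body": {
  "deltas": [0,0,0,0,0,0,0,0,0,0,0,0,0,0,0,0,0,0,0,0,0,0,0,0],
  "hand": 5,
  "squeeze": 30
}}

```text
t: 6.5
tcp_pos: [0.51, 0.3317, 0.0157]
tool_rot: [0.831, 0.556, 0.003, 0.005]
force: [-1.7, 1.6, 2.3]
finger_gap: 0.702
```

```bash
python3 -c "
from h import *
to((.511,.333,.015),67.7)
s=snap('scene','scene5'); crop(s,'s7',310,90,390,180,7)
"
```

```text
target [0.511 0.333 0.015] d_tool_cm [0.1583 0.0455 0.0712] turn -0.15434236549467073 | now [0.51   0.3317 0.0157] a 67.54565763450533 F [-1.7087  1.5673  2.3208] gap 0.7017449643269716 t 6.5 q [ 0.3979  0.8045  1.6161 -0.0146  0.7137  0.8008]
```

View pics/s7.png

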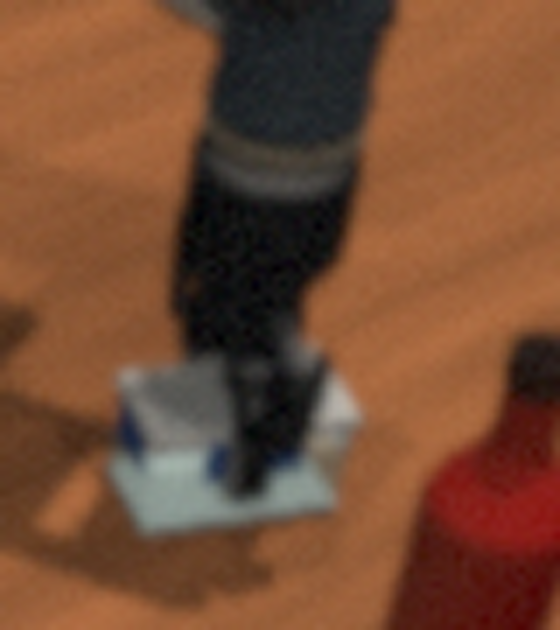

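Emit:
{"method": "drive_tool", "body": {
  "deltas": [0,0,-1,0,0,0,-4,0,0,0,-8,0,0,0,-11,0,0,0,-12,0]
}}

```text
t: 7.05
tcp_pos: [0.5111, 0.3331, 0.1393]
tool_rot: [0.831, 0.556, 0.006, 0.006]
force: [0.7, 1.3, -5.6]
finger_gap: 0.696
```

```bash
python3 -c "
from h import *
to(W(.0065,0,.13),85.8)
"
```

```text
target [0.5485 0.0075 0.13  ] d_tool_cm [-28.6681  15.8715   1.1116] turn -18.24976352090586 | now [0.5111 0.3331 0.1393] a 67.55023647909414 F [ 0.7021  1.3117 -5.6009] gap 0.6958526139749379 t 7.05 q [ 0.3996  0.617   1.5634 -0.0124  0.9465  0.7987]
```

Emit:
{"method": "drive_tool", "body": {
  "deltas": [-1.2,0.7,0,0,-3.7,2,0,-2,-7,3.8,0,-4,-10.5,5.8,0,-6,-14,7.7,0,-8,-17.5,9.7,0,-10,-21,11.6,0,-12,-24,13.3,0.3,-14,-26.4,14.6,0.6,-16,-27.9,15.4,0.9,-17.5,-28.6,15.8,1,-18.2,-28.7,15.9,1,-18.2]
}}

```text
t: 8.25
tcp_pos: [0.5476, 0.0058, 0.1297]
tool_rot: [0.734, 0.68, 0.004, 0.006]
force: [-0.4, -0.4, -3.5]
finger_gap: 0.696
```

Emit:
{"method": "drive_tool", "body": {
  "deltas": [0,0,1.5,0,0,0,3,0,0,0,4,0,0,0,4,0,0,0,4,0]
}}

```text
t: 8.75
tcp_pos: [0.548, 0.0063, 0.0896]
tool_rot: [0.733, 0.68, 0.004, 0.006]
force: [0.1, 0.6, -4.5]
finger_gap: 0.698
```

```bash
python3 -c "
from h import *
to(W(.0065,0,.026),85.8)
s=snap('scene','scene6'); crop(s,'s8',150,140,330,265,4)
s=snap('top','top6'); crop(s,'t8',170,180,370,290,4)
"
```

```text
target [0.5485 0.0075 0.026 ] d_tool_cm [ 0.1379 -0.0579  6.3622] turn -0.13780971442143652 | now [0.548  0.0063 0.0896] a 85.66219028557856 F [ 0.1201  0.6094 -4.4994] gap 0.6981852546653246 t 8.75 q [-0.1923  0.6299  1.7546 -0.0005  0.7426 -0.1162]
```

View pics/s8.png

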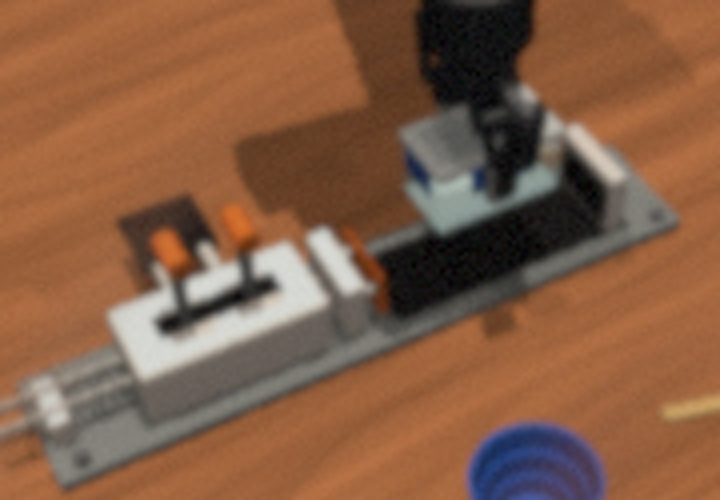

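View pics/t8.png

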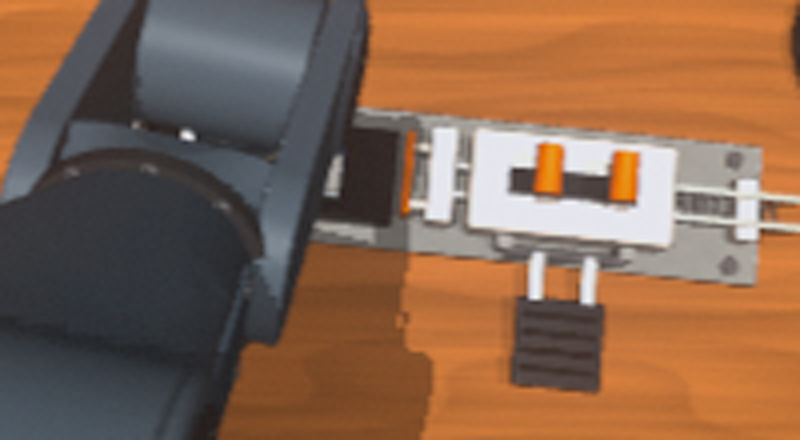

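Emit:
{"method": "drive_tool", "body": {
  "deltas": [0.1,0,1.5,0,0.1,0,3,0,0.1,0,4.5,0,0.1,0,5.3,0,0.1,0,5.5,0,0.1,0,5.5,0]
}}

```text
t: 9.45
tcp_pos: [0.5499, 0.0067, 0.0356]
tool_rot: [0.733, 0.68, 0.005, 0.007]
force: [0.5, 0.7, -4.6]
finger_gap: 0.698
```

```bash
python3 -c "
from h import *
to(W(.0065,0,.026),85.8)
s=snap('scene','scene7'); crop(s,'s9',220,140,330,240,7)
"
```

```text
target [0.5485 0.0075 0.026 ] d_tool_cm [ 0.067  -0.1663  0.9528] turn -0.14790743159309727 | now [0.5499 0.0067 0.0356] a 85.6520925684069 F [ 0.547   0.6516 -4.5523] gap 0.6976154667630063 t 9.45 q [-0.1907  0.7255  1.773  -0.0008  0.6263 -0.1143]
```

View pics/s9.png

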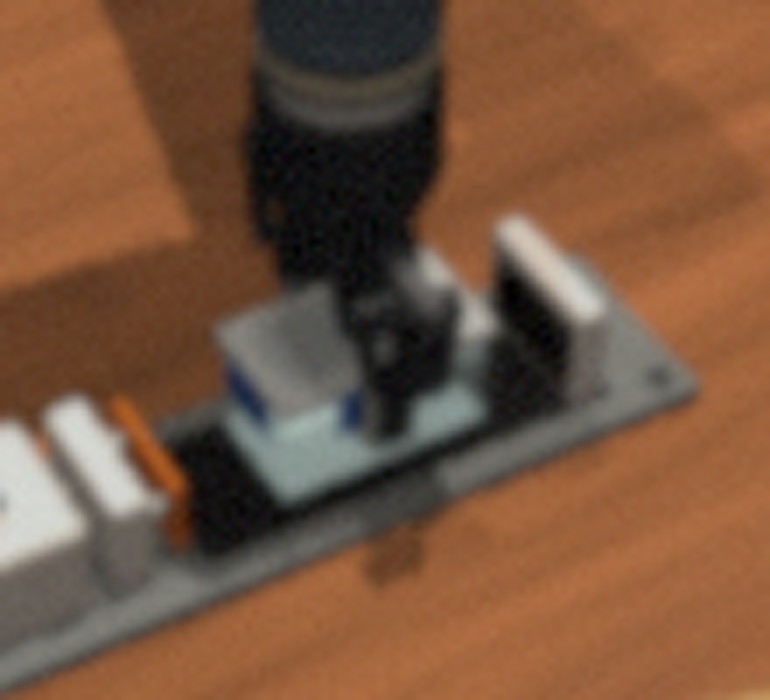

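```bash
python3 -c "
from h import *
s=load('scene7')
def C(a,b,z):
    p=P(s,(a+.5)/7-.5+220,(b+.5)/7-.5+140,z)-ORG; return np.array([p@EX,p@EY])*1000
print('stop bed edge',C(497,225,.065),C(575,320,.065),'outer',C(522,213,.065),C(606,303,.065))
print('lid L far',C(218,330,.080),'L near',C(277,418,.080),'R near',C(495,328,.080))
print('jaw',C(45,408,.061),C(105,517,.061),C(163,498,.061),C(85,396,.061),'padtop',C(113,398,.056),C(183,488,.056))
print('bottom near',C(288,500,.020),C(488,415,.02))
print('base near edge',C(0,692,.01),C(695,395,.01))
"
```

```text
stop bed edge [101.9682  32.1346] [ 98.1655 -34.5691] outer [115.7774  33.3207] [115.3446 -32.4708]
lid L far [-42.1968  21.0749] L near [-45.377  -34.7075] R near [ 57.3819 -34.4893]
jaw [-116.8226   33.3576] [-121.7195  -32.2586] [-97.2867 -34.6577] [-99.5263  31.3845] padtop [-88.1006  29.1067] [-86.0292 -29.7803]
bottom near [-37.2609 -28.1149] [ 61.649  -28.0307]
base near edge [-181.53   -52.527] [152.6972 -55.0067]
```

Emit:
{"method": "drive_tool", "body": {
  "deltas": [0,-0.15,0.4,0,0,-0.15,0.7,0.2,0,-0.15,0.85,0.2,0,-0.15,0.95,0.2,0,-0.15,0.97,0.2,0,-0.15,0.97,0.2]
}}

```text
t: 10.1
tcp_pos: [0.5488, 0.0068, 0.0261]
tool_rot: [0.735, 0.678, 0.005, 0.007]
force: [-0.3, -0.4, -4.2]
finger_gap: 0.699
```

```bash
python3 -c "
from h import *
to(W(.0065,0,.026),85.8)
"
```

```text
target [0.5485 0.0075 0.026 ] d_tool_cm [ 0.07   -0.0413  0.008 ] turn -0.3489650998810987 | now [0.5488 0.0068 0.0261] a 85.4510349001189 F [-0.3296 -0.3861 -4.169 ] gap 0.6993672657049128 t 10.1 q [-0.1911  0.7418  1.7787 -0.0008  0.6037 -0.1111]
```

Not yet carrying; lower by another 1–2 mm.

Emit:
{"method": "drive_tool", "body": {
  "deltas": [0,0,0.05,0,0,0,0.1,0,0,0,0.15,0,0,0,0.15,0]
}}

```text
t: 10.5
tcp_pos: [0.549, 0.0067, 0.0259]
tool_rot: [0.735, 0.678, 0.005, 0.007]
force: [-1.3, 0.5, 6.5]
finger_gap: 0.703
```

Emit:
{"method": "drive_tool", "body": {
  "deltas": [0,0,-0.05,0,0,0,-0.05,0,0,0,-0.05,0,0,0,-0.05,0,0,0,-1,0,0,0,-3,0,0,0,-6,0,0,0,-10,0,0,0,-14,0,0,0,-15,0],
  "hand": 8.5
}}

```text
t: 11.5
tcp_pos: [0.5489, 0.0069, 0.1807]
tool_rot: [0.734, 0.679, 0.008, 0.011]
force: [0.4, -0.3, 0.3]
finger_gap: 0.996
```

```bash
python3 -c "
from h import *
to(W(-.199,0,.20),-4.2)
s=snap('scene','scene8'); crop(s,'s10',220,140,330,240,7)
"
```

```text
target [ 0.5334 -0.1975  0.2   ] d_tool_cm [-20.505    0.122   -1.8537] turn 89.66229995344108 | now [0.5489 0.0069 0.1807] a 85.46229995344108 F [ 0.4275 -0.2823  0.3302] gap 0.9961506698157423 t 11.5 q [-0.1907  0.4836  1.6954 -0.0005  0.9356 -0.1113]
```

View pics/s10.png

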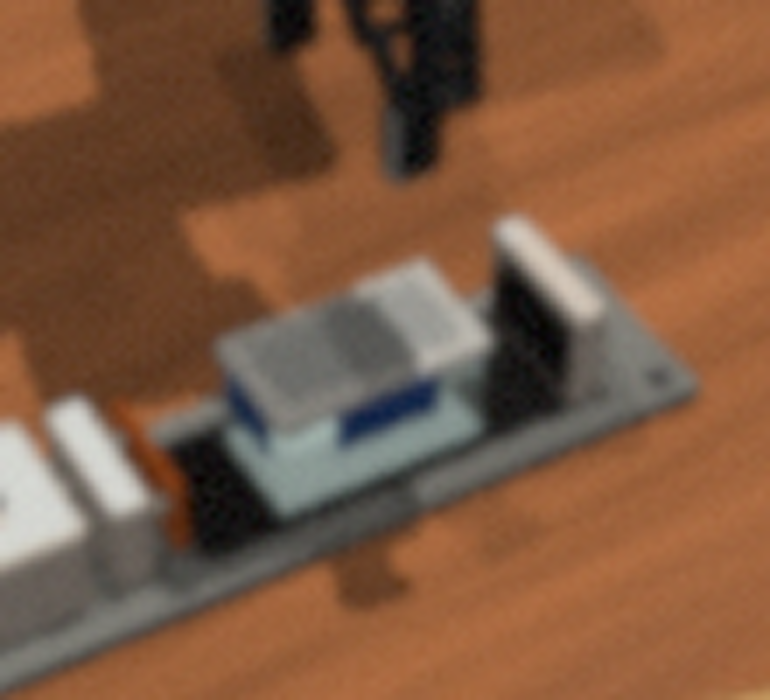

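Emit:
{"method": "drive_tool", "body": {
  "deltas": [-0.8,0,0,5,-2.5,0,-0.5,13,-4.5,0,-1,21,-6.8,0,-1.8,29,-9.1,0,-1.8,37,-11.4,0,-1.8,45,-13.7,0,-1.8,53,-16,0.1,-1.8,61,-18,0.1,-1.8,69,-19.5,0.1,-1.8,77,-20.3,0.1,-1.8,84,-20.5,0.1,-1.8,89.6]
}}

```text
t: 12.75
tcp_pos: [0.5321, -0.1981, 0.1975]
tool_rot: [0.999, -0.039, 0.012, 0.002]
force: [0.8, 0.5, 0.9]
finger_gap: 0.994
```

```bash
python3 -c "
from h import *
to(W(-.199,0,.15),-4.2)
s=snap('scene','scene9'); crop(s,'s11',150,120,280,250,5)
s=snap('top','top9'); crop(s,'t11',170,180,370,290,4)
"
```

```text
target [ 0.5334 -0.1975  0.15  ] d_tool_cm [ 0.0163 -0.0847  4.7531] turn -0.27053744384815026 | now [ 0.5321 -0.1981  0.1975] a -4.47053744384815 F [0.77   0.5472 0.8567] gap 0.993908402463457 t 12.75 q [-0.5579  0.4842  1.631   0.0104  1.0043  1.0855]
```

View pics/s11.png

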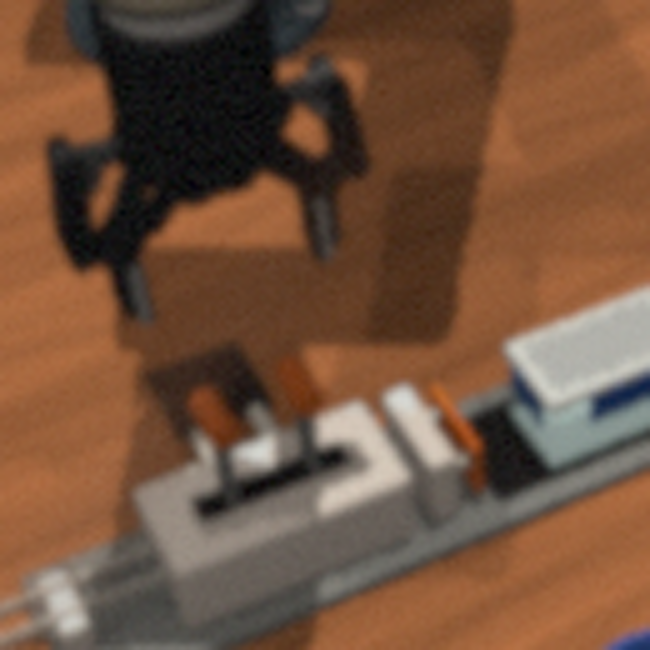

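View pics/t11.png

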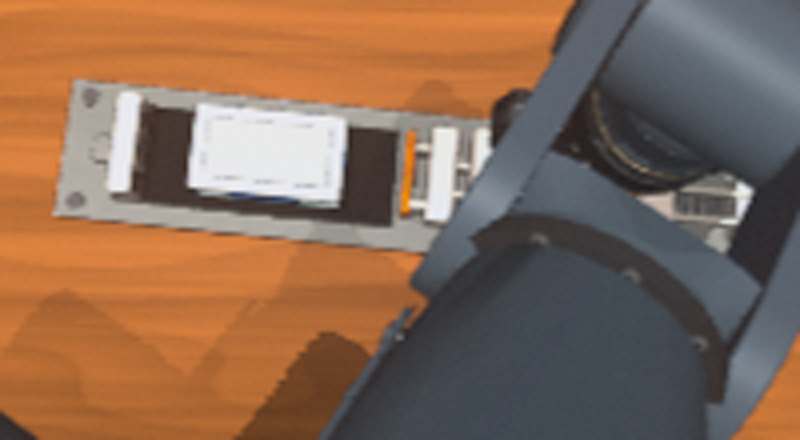

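```bash
python3 -c "
from h import *
s=load('top9')
def C(a,b,z):
    p=P(s,(a+.5)/4-.5+170,(b+.5)/4-.5+180,z)-ORG; return np.array([p@EX,p@EY])*1000
for n,z,l in (('stop',.065,[(122,92),(142,94),(130,193),(108,191)]),('lid',.07,[(195,103),(349,116),(343,207),(189,190)]),('pad',.056,[(408,131),(402,215)]),('jaw',.061,[(434,127),(459,129),(451,222),(425,220)])):
    L=np.array([C(a,b,z) for a,b in l]);print(n,L.tolist(),L.mean(0))
s=load('scene9')
def C(a,b,z):
    p=P(s,(a+.5)/5-.5+150,(b+.5)/5-.5+120,z)-ORG; return np.array([p@EX,p@EY])*1000
print(C(205,388,.134),C(232,445,.125),C(293,363,.134),C(318,408,.125))
st=manip.sense();R=Ro.from_quat(st['tool_rot']).as_matrix()
for sg in (1,-1):
    p=st['tcp_pos']+R@np.array([0,sg*.0425,-.013]); x=np.array(s['R'])@p+s['t']; print((np.array([x[0]/x[2]*s['fx']+s['cx'],x[1]/x[2]*s['fy']+s['cy']])-[150,120]+.5)*5-.5)
"
```

```text
stop [[112.65137054973871, -31.259355179250456], [98.81369958684007, -31.19525772530217], [98.18439544955844, 37.20387878412765], [113.16904157458617, 37.29266879752253]] [105.7046   3.0105]
lid [[61.227301285842145, -27.58349650246747], [-44.10151189398755, -28.749055992625408], [-46.160966152824535, 33.32201101033556], [58.097173206178375, 31.91885286030949]] [7.2655 2.2271]
pad [[-85.18128482172263, -24.72222242822004], [-86.29031806346292, 33.255625722907105]] [-85.7358   4.2667]
jaw [[-102.57618930795526, -28.34707534923347], [-119.73126880511882, -28.61420287209616], [-119.57337454214651, 35.343100152911504], [-101.97665693286054, 35.692194972121506]] [-110.9644    3.5185]
[-220.6258   14.7425] [-221.4314  -21.2521] [-173.6071    8.9124] [-172.7389  -19.2151]
[149.5922 309.6079]
[312.6285 251.0493]
```

Emit:
{"method": "drive_tool", "body": {
  "deltas": [0,-0.1,1.5,0,0,-0.1,4,0,0.1,-0.15,6.5,0,0.1,-0.15,8.5,0,0.1,-0.15,9.7,0,0.1,-0.15,10,0,0.1,-0.15,10,0]
}}

```text
t: 13.55
tcp_pos: [0.5354, -0.1962, 0.0973]
tool_rot: [0.999, -0.036, 0.011, 0.001]
force: [0.9, -0.2, 0.9]
finger_gap: 0.994
```

```bash
python3 -c "
from h import *
to(W(-.198,0,.098),-4.2)
s=snap('scene','scene10'); crop(s,'s12',150,120,280,250,5)
"
```

```text
target [ 0.5335 -0.1965  0.098 ] d_tool_cm [-0.1858  0.0433 -0.0728] turn 0.07592773416282306 | now [ 0.5354 -0.1962  0.0973] a -4.124072265837177 F [ 0.8903 -0.2246  0.9155] gap 0.9944929200687904 t 13.55 q [-0.5518  0.6353  1.7004  0.0126  0.7849  1.0821]
```

View pics/s12.png

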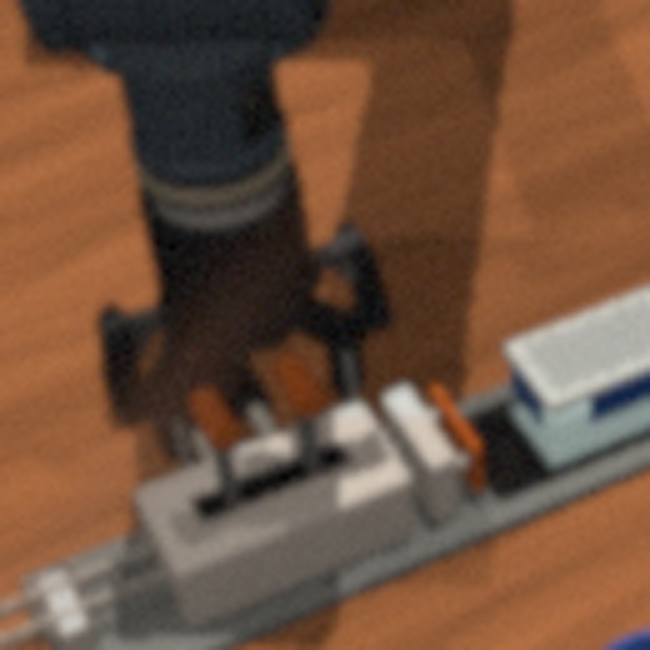

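```bash
python3 -c "
from h import *
s=load('scene10')
st=manip.sense();R=Ro.from_quat(st['tool_rot']).as_matrix()
def pj(p):
    x=np.array(s['R'])@p+s['t']; return (np.array([x[0]/x[2]*s['fx']+s['cx'],x[1]/x[2]*s['fy']+s['cy']])-[150,120]+.5)*5-.5
for sg in (1,-1): print('tip',pj(st['tcp_pos']+R@np.array([0,sg*.0425,-.013])))
for x in (-.222,-.174):
  for y in(-.016,0,.016): print('head',x,y,pj(W(x,y,.125)))
crop(s,'s13',170,170,240,230,11)
"
```

```text
tip [187.9635 452.4277]
tip [337.6554 393.8992]
head -0.222 -0.016 [227.1148 438.7763]
head -0.222 0 [215.574  418.8585]
head -0.222 0.016 [204.2815 399.3691]
head -0.174 -0.016 [313.2767 404.965 ]
head -0.174 0 [301.0135 385.7506]
head -0.174 0.016 [289.0097 366.9425]
```

View pics/s13.png

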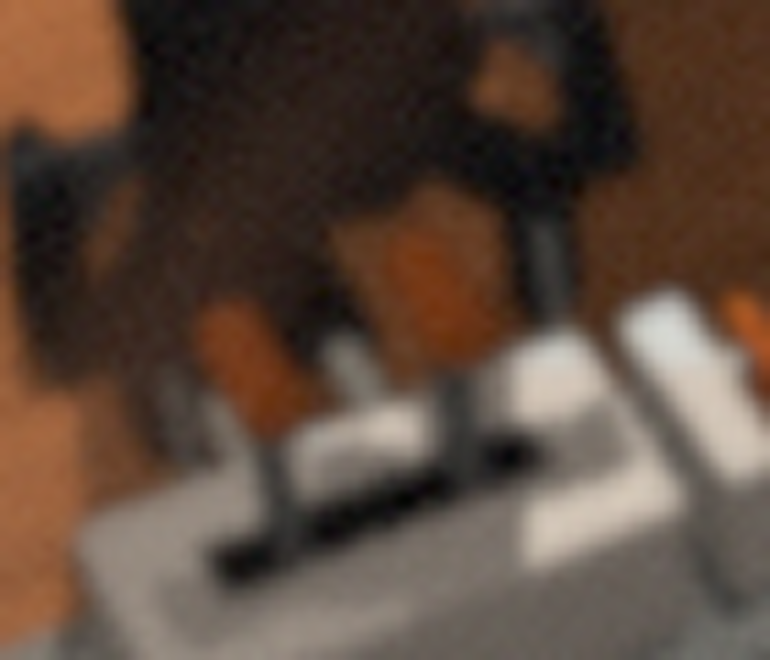

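Emit:
{"method": "drive_tool", "body": {
  "deltas": [-0.15,0.1,0,0,-0.15,0.1,0,0,-0.15,0.1,0,0,-0.15,0.1,0,0,-0.15,0.1,0,0],
  "hand": 6.2,
  "squeeze": 25
}}

```text
t: 14.1
tcp_pos: [0.5347, -0.1974, 0.0997]
tool_rot: [0.999, -0.036, 0.013, 0.002]
force: [-1.3, 1.5, 3.9]
finger_gap: 0.723
```

```bash
python3 -c "
from h import *
to(W(-.198,0,.098),-4.2)
s=snap('scene','scene11'); crop(s,'s14',150,120,330,255,4)
"
```

```text
target [ 0.5335 -0.1965  0.098 ] d_tool_cm [-0.1347 -0.0813  0.1705] turn 0.060582640734146764 | now [ 0.5347 -0.1974  0.0997] a -4.139417359265853 F [-1.2868  1.512   3.9268] gap 0.7233115701292459 t 14.1 q [-0.5546  0.6302  1.7022  0.0133  0.7846  1.0792]
```

View pics/s14.png

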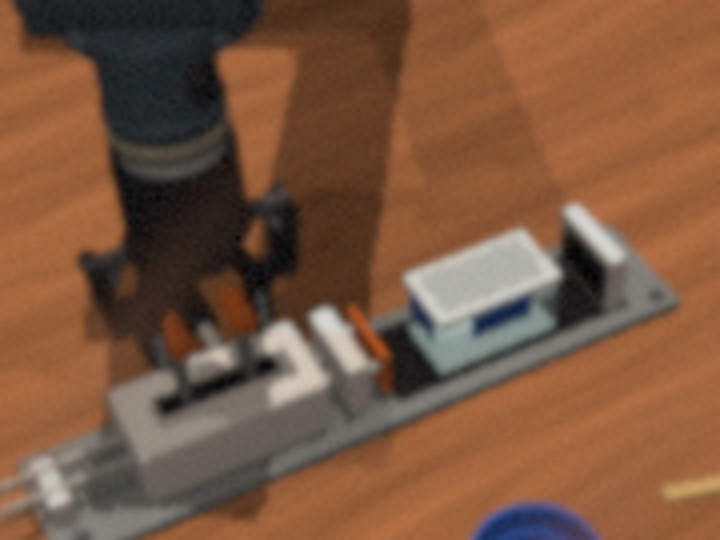

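Emit:
{"method": "drive_tool", "body": {
  "deltas": [0,0,0,0,0,0,0,0,0,0,0,0,0,0,0,0,0,0,0,0,0,0,0,0],
  "hand": 3.7
}}

```text
t: 14.75
tcp_pos: [0.5352, -0.1974, 0.1033]
tool_rot: [0.999, -0.036, 0.014, 0.003]
force: [-4.8, 2.7, 16.6]
finger_gap: 0.437
```

```bash
python3 -c "
from h import *
to(W(-.198,0,.098),-4.2)
s=snap('scene','scene12'); crop(s,'s15',150,120,330,255,4)
"
```

```text
target [ 0.5335 -0.1965  0.098 ] d_tool_cm [-0.1884 -0.0851  0.5204] turn 0.07177036642661783 | now [ 0.5352 -0.1974  0.1033] a -4.128229633573382 F [-4.8397  2.7005 16.5979] gap 0.43665605976154614 t 14.75 q [-0.5544  0.6243  1.7013  0.0136  0.7888  1.0791]
```

View pics/s15.png

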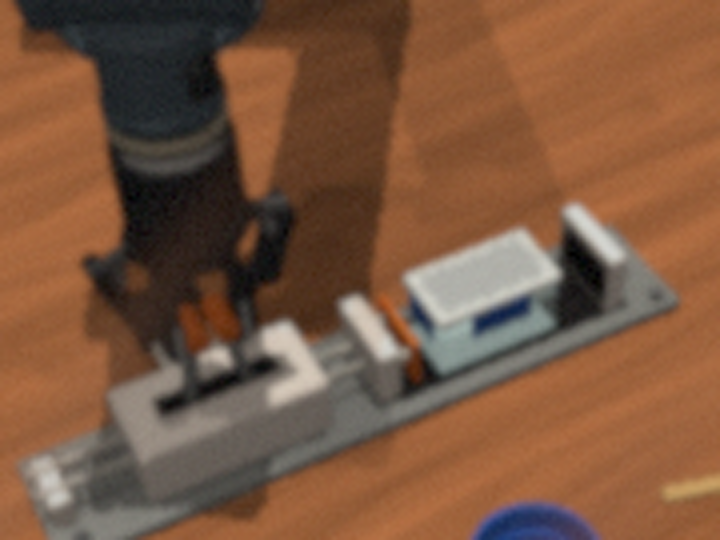

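Emit:
{"method": "drive_tool", "body": {
  "deltas": [0,0,0.1,0,-0.1,0,0.3,0,-0.15,0,0.5,0,-0.15,0,0.5,0,-0.15,0,0.5,0],
  "hand": 7
}}

```text
t: 15.3
tcp_pos: [0.5337, -0.1975, 0.0978]
tool_rot: [0.999, -0.036, 0.014, 0.003]
force: [1.0, 0.1, 0.0]
finger_gap: 0.823
```

```bash
python3 -c "
from h import *
to(W(-.198,0,.098),-4.2)
s=snap('scene','scene13'); crop(s,'s16',150,120,330,255,4)
"
```

```text
target [ 0.5335 -0.1965  0.098 ] d_tool_cm [-0.0291 -0.0979 -0.0173] turn 0.06815824785699753 | now [ 0.5337 -0.1975  0.0978] a -4.131841752143003 F [1.0013 0.0958 0.0054] gap 0.8232646042043396 t 15.3 q [-0.5557  0.6318  1.7074  0.0136  0.7756  1.0776]
```

View pics/s16.png

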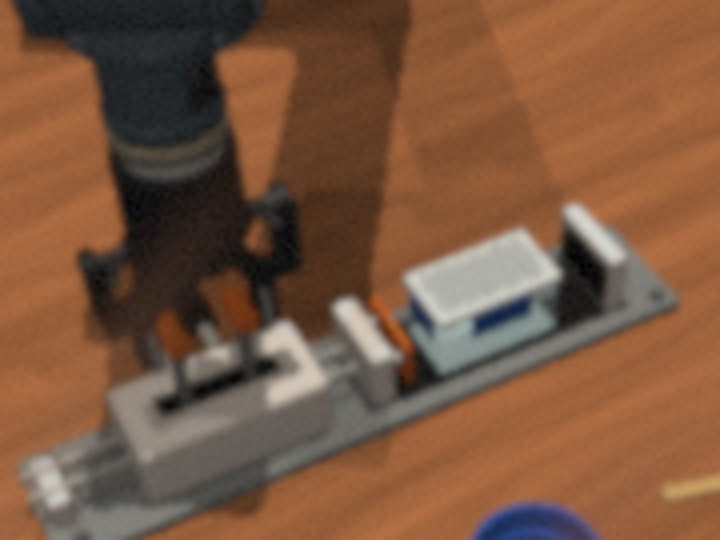

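Emit:
{"method": "drive_tool", "body": {
  "deltas": [0,0,0,0,0,0,-0.15,0,0,0,-0.3,0,0,0,-0.4,0,0,0,-0.4,0,0,0,-0.4,0,0,0,-0.4,0],
  "hand": 3.7
}}

```text
t: 16.05
tcp_pos: [0.5341, -0.1973, 0.1021]
tool_rot: [0.999, -0.036, 0.014, 0.002]
force: [2.8, 2.1, 4.2]
finger_gap: 0.431
```

Emit:
{"method": "drive_tool", "body": {
  "deltas": [0,0,0.1,0,0,0,0.2,0,0,0,0.4,0,0,0,0.4,0,0,0,0.4,0],
  "hand": 7
}}

```text
t: 16.55
tcp_pos: [0.534, -0.1976, 0.0978]
tool_rot: [0.999, -0.036, 0.014, 0.002]
force: [-0.1, -0.0, -0.5]
finger_gap: 0.814
```

```bash
python3 -c "
from h import *
to(W(-.198,0,.098),-4.2)
s=snap('scene','scene14'); crop(s,'s17',150,120,330,255,4)
"
```

```text
target [ 0.5335 -0.1965  0.098 ] d_tool_cm [-0.059  -0.1042 -0.019 ] turn 0.05952515500176769 | now [ 0.534  -0.1976  0.0978] a -4.1404748449982325 F [-0.1334 -0.028  -0.5499] gap 0.8142560244742305 t 16.55 q [-0.5557  0.632   1.7068  0.014   0.7757  1.0776]
```

View pics/s17.png

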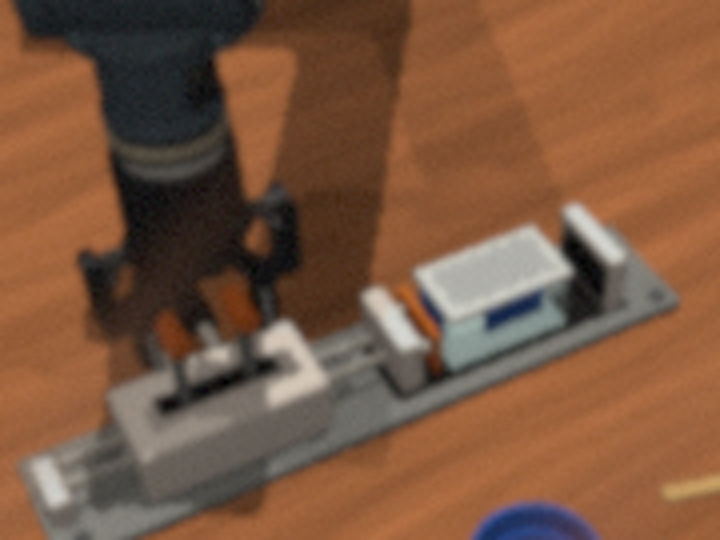

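Emit:
{"method": "drive_tool", "body": {
  "deltas": [0,0,0,0,0,0,-0.15,0,0,0,-0.3,0,0,0,-0.4,0,0,0,-0.4,0],
  "hand": 5
}}

```text
t: 17.1
tcp_pos: [0.5342, -0.1973, 0.1012]
tool_rot: [0.999, -0.036, 0.014, 0.002]
force: [3.7, 0.5, -6.7]
finger_gap: 0.587
```

```bash
python3 -c "
from h import *
to(W(-.198,0,.098),-4.2)
s=snap('top','top15'); crop(s,'t17',175,190,295,250,6)
"
```

```text
target [ 0.5335 -0.1965  0.098 ] d_tool_cm [-0.0877 -0.083   0.3167] turn 0.036533470740007346 | now [ 0.5342 -0.1973  0.1012] a -4.163466529259993 F [ 3.6875  0.4682 -6.7314] gap 0.5870026314076036 t 17.1 q [-0.5555  0.6267  1.7048  0.0147  0.783   1.0778]
```

View pics/t17.png

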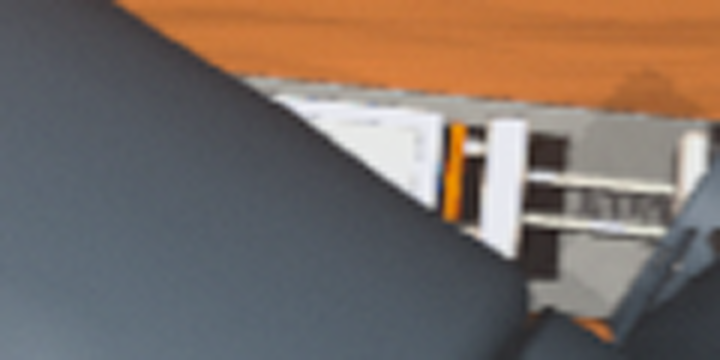

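```bash
cat >> h.py <<'E'
def CT(s,a,b,x0,y0,k,z):
    p=P(s,(a+.5)/k-.5+x0,(b+.5)/k-.5+y0,z)-ORG; return np.array([p@EX,p@EY])*1000
E
python3 -c "
from h import *
s=load('top15')
for n,a,b,z in(('lidrear',442,114,.07),('lidrear2',435,205,.07),('padfront',453,125,.056),('padfront',445,218,.056),('jaw front',492,120,.061),('jawback',527,122,.061),('jawfront2',483,225,.061)): print(n,CT(s,a,b,175,190,6,z))
s=load('scene14')
for n,a,b,z in(('stop near',577,276,.065),('stop far',563,209,.065),('lid FR near',575,268,.07),('lid FR far',535,228,.07),('lid RL near',440,315,.07),('lid RL far',413,272,.07)): print(n,CT(s,a,b,150,120,4,z))
"
```

```text
lidrear [-20.7385 -26.6023]
lidrear2 [-21.8768  14.9883]
padfront [-25.622  -24.4442]
padfront [-26.3668  18.5961]
jaw front [-43.3448 -27.6143]
jawback [-59.3577 -28.2333]
jawfront2 [-44.0172  20.7454]
stop near [ 70.4825 -34.8756]
stop far [101.0484  31.8131]
lid FR near [ 70.7308 -31.2782]
lid FR far [68.0909 19.7331]
lid RL near [-37.949  -23.9065]
lid RL far [-33.949   23.7538]
```

Emit:
{"method": "drive_tool", "body": {
  "deltas": [0,0,0,0,0,0,0,0,0,0,0,0,0,0,0,0],
  "hand": 3.7
}}

```text
t: 17.55
tcp_pos: [0.5343, -0.1974, 0.1028]
tool_rot: [0.999, -0.036, 0.015, 0.002]
force: [-0.5, 3.1, 6.7]
finger_gap: 0.435
```

```bash
python3 -c "
from h import *
to(W(-.198,0,.098),-4.2)
s=snap('scene','scene16'); crop(s,'s18',220,140,320,240,7)
s=snap('top','top16'); crop(s,'t18',175,190,295,250,6)
"
```

```text
target [ 0.5335 -0.1965  0.098 ] d_tool_cm [-0.0975 -0.0863  0.4771] turn 0.06100192799014614 | now [ 0.5343 -0.1974  0.1028] a -4.138998072009854 F [-0.5156  3.0657  6.6661] gap 0.43536059484944917 t 17.55 q [-0.5554  0.624   1.7041  0.0143  0.7858  1.0777]
```

View pics/s18.png

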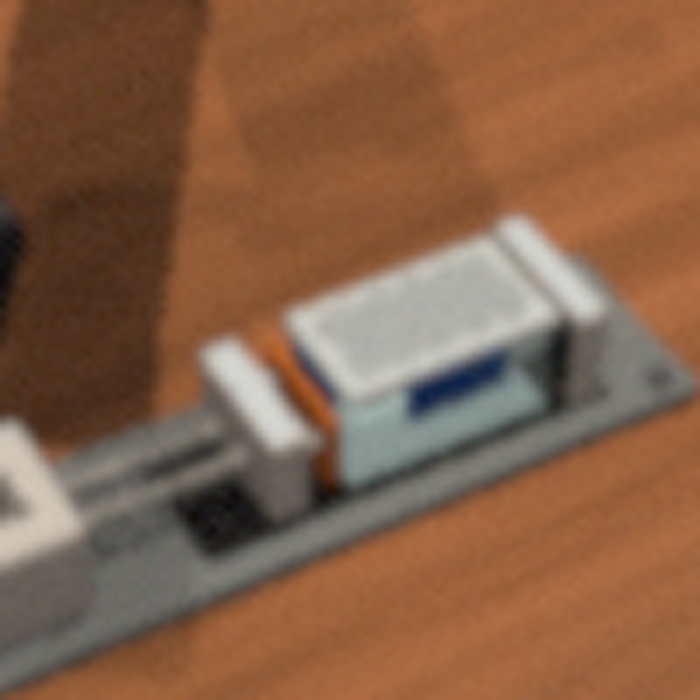

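View pics/t18.png

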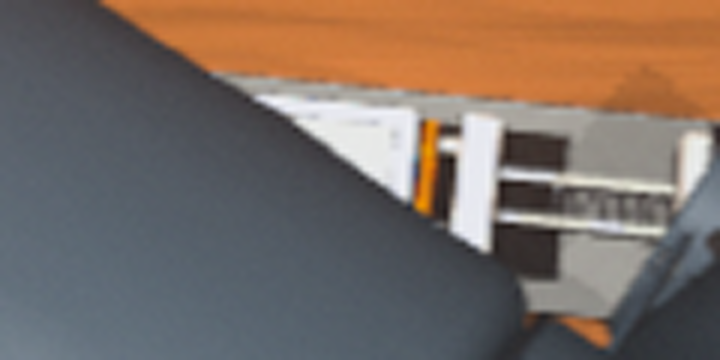

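Emit:
{"method": "drive_tool", "body": {
  "deltas": [0,0,0.1,0,-0.05,0,0.3,0,-0.05,0,0.4,0,-0.05,0,0.4,0,-0.05,0,0.4,0],
  "hand": 7
}}

```text
t: 18.15
tcp_pos: [0.5338, -0.1976, 0.0987]
tool_rot: [0.999, -0.036, 0.014, 0.003]
force: [0.5, 0.3, -0.1]
finger_gap: 0.82
```

Emit:
{"method": "drive_tool", "body": {
  "deltas": [0,0,0,0,0,0,-0.1,0,0,0,-0.15,0,0,0,-0.15,0,0,0,-0.15,0],
  "hand": 5.8
}}

```text
t: 18.65
tcp_pos: [0.534, -0.1974, 0.1002]
tool_rot: [0.999, -0.036, 0.015, 0.002]
force: [1.0, 1.7, 1.3]
finger_gap: 0.68
```

```bash
python3 -c "
from h import *
to(W(-.198,0,.098),-4.2)
s=snap('scene','scene17'); crop(s,'s19',220,140,320,240,7)
s=snap('top','top17'); crop(s,'t19',175,190,295,250,6)
"
```

```text
target [ 0.5335 -0.1965  0.098 ] d_tool_cm [-0.0628 -0.0876  0.2167] turn 0.047064966646598094 | now [ 0.534  -0.1974  0.1002] a -4.152935033353402 F [0.9934 1.7411 1.3496] gap 0.6803981292959921 t 18.65 q [-0.5558  0.628   1.7063  0.0147  0.7797  1.0773]
```

View pics/s19.png

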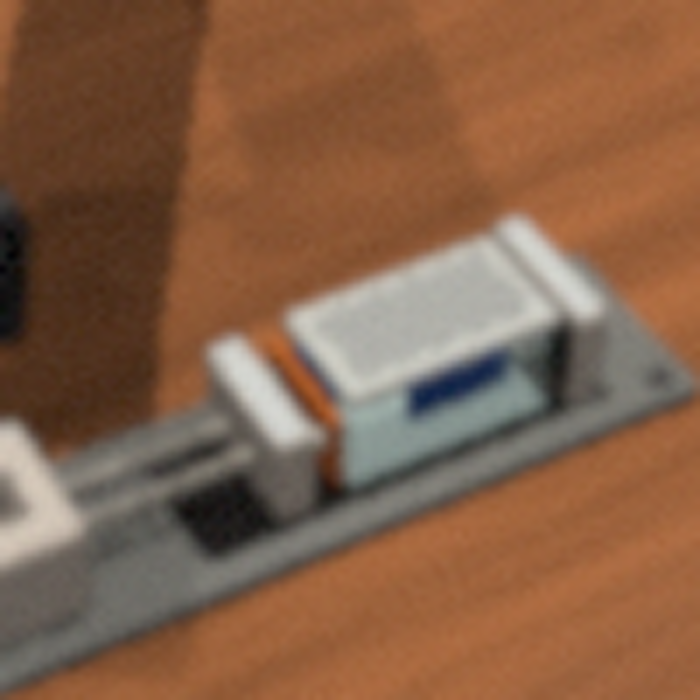

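View pics/t19.png

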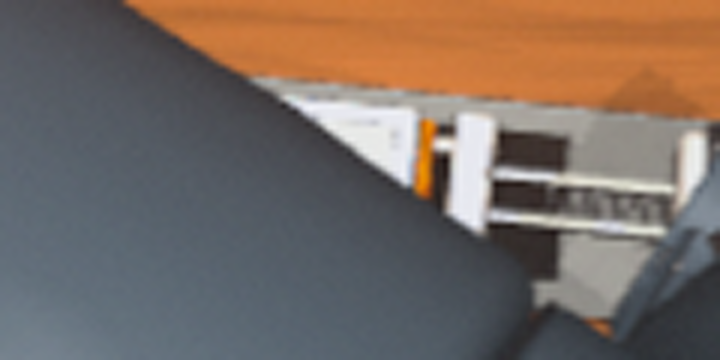

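```bash
python3 -c "
from h import *
im=[]
for t in('top9','top15','top16','top17'):
    f=load(t)['frame'][205:228,234:284]; im.append(cv2.resize(f,None,fx=12,fy=6.3,interpolation=cv2.INTER_CUBIC))
cv2.imwrite('pics/cmp.png',cv2.cvtColor(np.vstack(im),cv2.COLOR_RGB2BGR))
"
```

```text
(no output)
```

View pics/cmp.png

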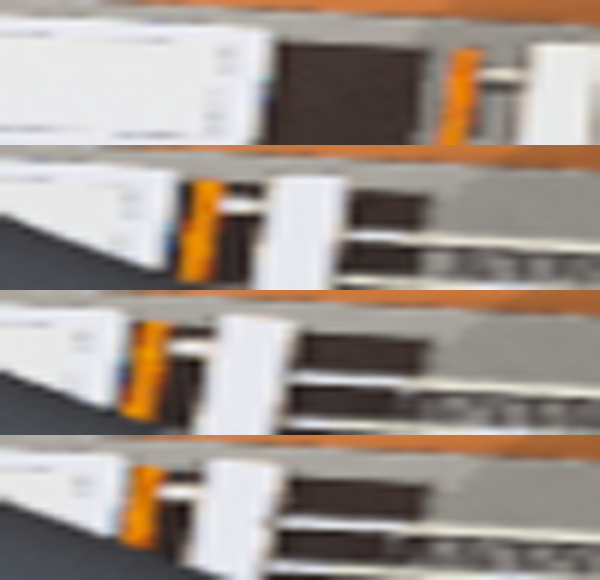

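Emit:
{"method": "drive_tool", "body": {
  "deltas": [0,0,0,0,0,0,-0.05,0,0,0,-0.05,0,0,0,-0.05,0,0,0,-0.05,0],
  "hand": 5.2
}}

```text
t: 19.25
tcp_pos: [0.534, -0.1973, 0.1014]
tool_rot: [0.999, -0.036, 0.015, 0.002]
force: [-0.7, 2.1, 7.6]
finger_gap: 0.614
```

```bash
cat > cmp.py <<'E'
from h import *
import sys
tags=sys.argv[2:]
im=[]
for t in tags:
    f=load(t)['frame'][205:228,234:284]; im.append(cv2.resize(f,None,fx=16,fy=6.3,interpolation=cv2.INTER_CUBIC))
cv2.imwrite(f'pics/{sys.argv[1]}.png',cv2.cvtColor(np.vstack(im),cv2.COLOR_RGB2BGR))
E
python3 -c "
from h import *
to(W(-.198,0,.098),-4.2)
s=snap('scene','scene18'); crop(s,'s20',220,140,320,240,7)
s=snap('top','top18')
"; python3 cmp.py cmp2 top15 top16 top17 top18
```

```text
target [ 0.5335 -0.1965  0.098 ] d_tool_cm [-0.0637 -0.0844  0.3376] turn 0.053968178112443255 | now [ 0.534  -0.1973  0.1014] a -4.146031821887557 F [-0.6612  2.1205  7.6022] gap 0.6142109194549161 t 19.25 q [-0.5557  0.6259  1.7058  0.0146  0.782   1.0773]
```

View pics/s20.png

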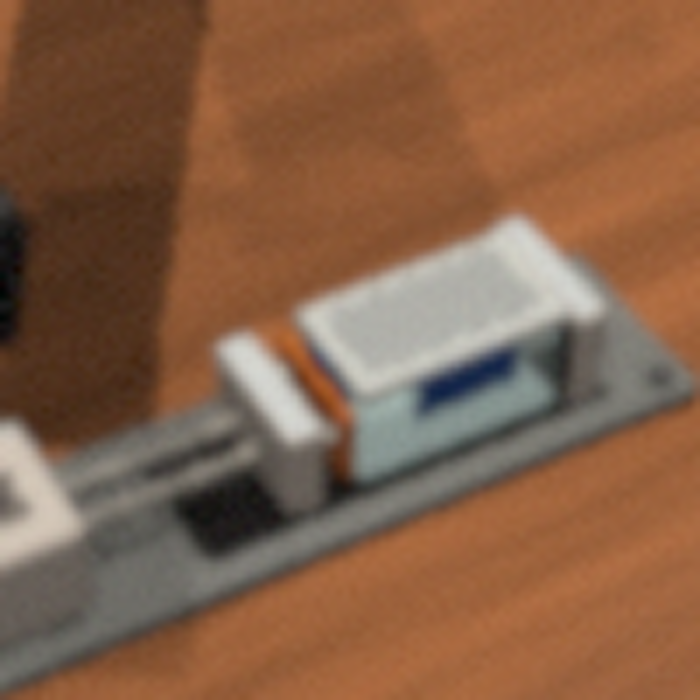

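View pics/cmp2.png

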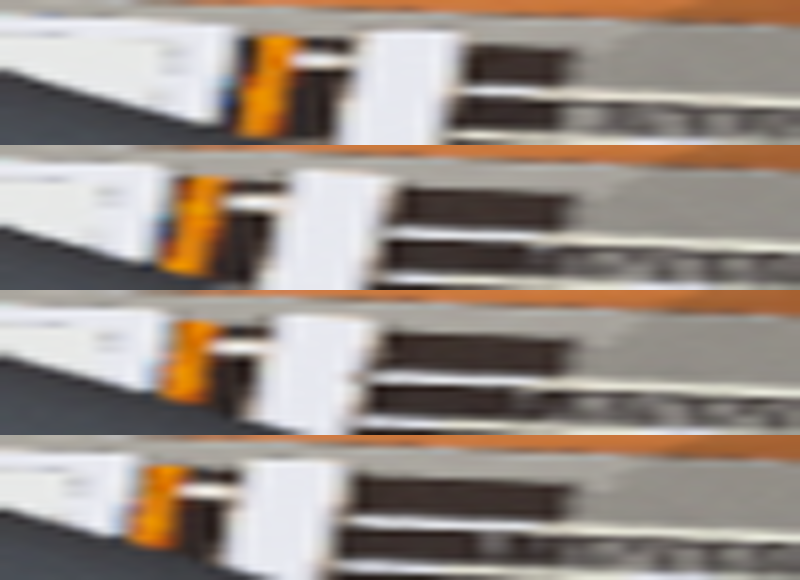

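Emit:
{"method": "drive_tool", "body": {
  "deltas": [0,0,0,0,0,0,0,0,0,0,-0.05,0,0,0,-0.05,0,0,0,-0.05,0],
  "hand": 4.85
}}

```text
t: 19.85
tcp_pos: [0.5339, -0.1973, 0.1021]
tool_rot: [0.999, -0.036, 0.015, 0.002]
force: [-0.4, 3.2, 6.2]
finger_gap: 0.577
```

```bash
python3 -c "
from h import *
to(W(-.198,0,.098),-4.2)
s=snap('scene','scene19'); crop(s,'s21',220,140,320,240,7)
s=snap('top','top19')
"; python3 cmp.py cmp3 top15 top17 top18 top19
```

```text
target [ 0.5335 -0.1965  0.098 ] d_tool_cm [-0.0616 -0.0828  0.4078] turn 0.05755947861374011 | now [ 0.5339 -0.1973  0.1021] a -4.14244052138626 F [-0.3816  3.2253  6.2463] gap 0.5770640506833937 t 19.85 q [-0.5557  0.6248  1.7055  0.0146  0.7835  1.0772]
```

View pics/s21.png

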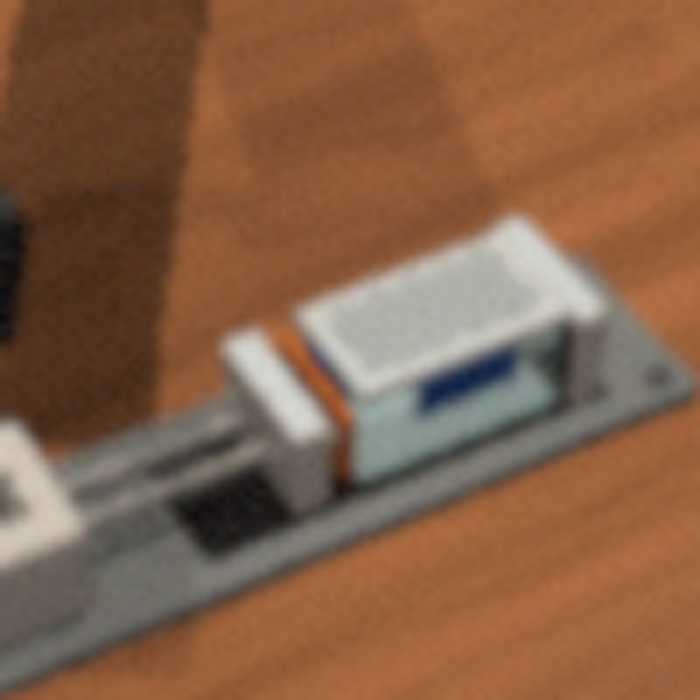

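View pics/cmp3.png

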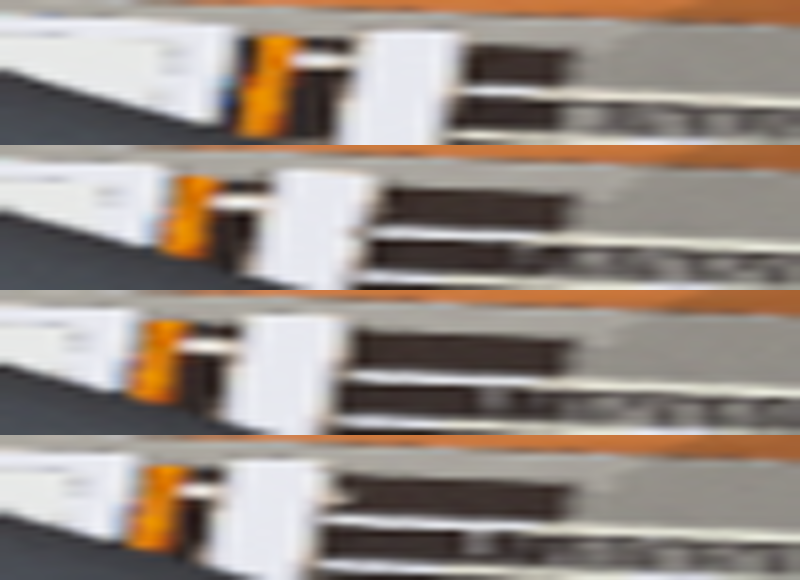

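Emit:
{"method": "drive_tool", "body": {
  "deltas": [0,0,0,0,0,0,0,0,0,0,0,0,0,0,0,0,0,0,0,0,0,0,0,0],
  "hand": 4.6
}}

```text
t: 20.55
tcp_pos: [0.5339, -0.1973, 0.1025]
tool_rot: [0.999, -0.036, 0.015, 0.002]
force: [-0.4, 2.2, 6.7]
finger_gap: 0.544
```

```bash
python3 -c "
from h import *
to(W(-.198,0,.098),-4.2)
s=snap('scene','scene20'); crop(s,'s22',150,120,330,255,4)
s=snap('top','top20')
"; python3 cmp.py cmp4 top15 top18 top19 top20
```

```text
target [ 0.5335 -0.1965  0.098 ] d_tool_cm [-0.0612 -0.0823  0.4446] turn 0.06381941050337403 | now [ 0.5339 -0.1973  0.1025] a -4.136180589496626 F [-0.3506  2.1741  6.7052] gap 0.5444942767376197 t 20.55 q [-0.5557  0.6242  1.7054  0.0145  0.7843  1.0772]
```

View pics/s22.png

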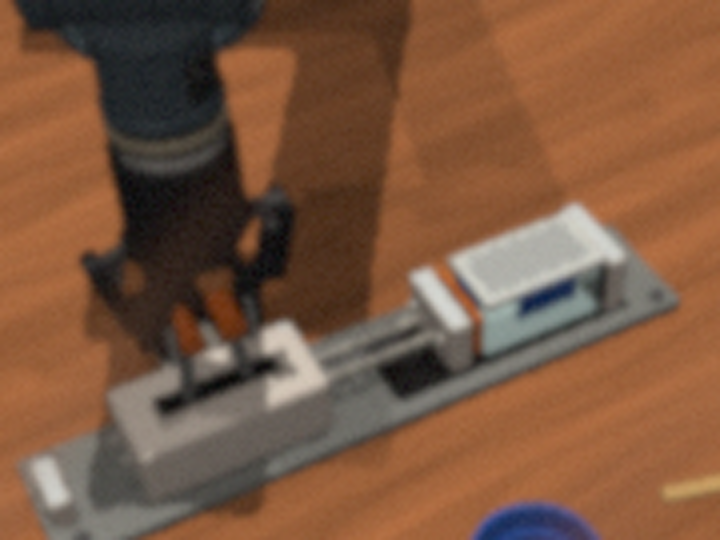

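View pics/cmp4.png

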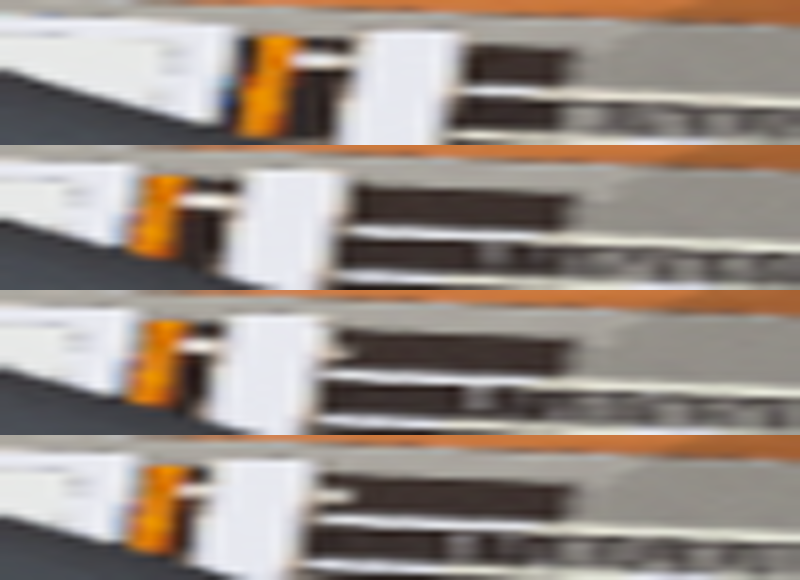

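View pics/top20.png

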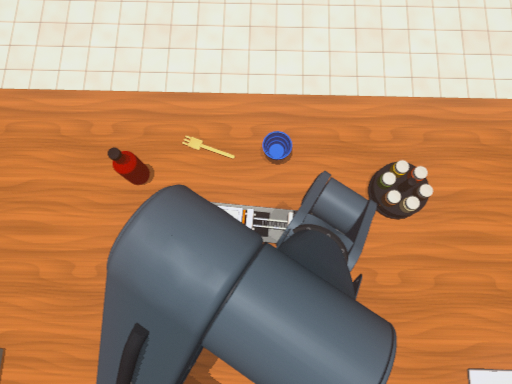

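Emit:
{"method": "drive_tool", "body": {
  "deltas": [0,0,0,0,0,0,0,0,0,0,0,0]
}}

```text
t: 20.95
tcp_pos: [0.5339, -0.1973, 0.1025]
tool_rot: [0.999, -0.036, 0.015, 0.002]
force: [-0.1, 1.9, 4.8]
finger_gap: 0.543
```

```bash
python3 -c "
from h import *
st=manip.sense();print(st['t'],st['finger_gap'],st['force'])
print(manip.sign_off())
"
```

```text
20.95 0.5428166724909181 [-0.1026  1.8697  4.7732]
the job is handed in; nothing more can be done
None
```

The job is handed in at about 21 s of the 61 s allowed, with the gripper still squeezing the levers and the container held against the stop.

- **Pedal:** I pressed it to its stop. The tool read 38 N there, near the 40 N limit, though it was the closed fingertips that pressed. The jaw sprang fully open.
- **Container:** I set it down upright on the bed and let go. The top camera put it about 1 mm off centre, both sideways and lengthwise. It touched down at about 6.5 N.
- **Levers:** I made three full pumps, then one part pump that I stopped in small steps with the container up against the stop.

**Last checks:** the finger opening was steady at 0.543 and the tool force was about 5 N. The sprung pad was pushed in about 5 to 6 mm of its 12 mm. That figure comes from the top camera and the change in finger opening, not from a direct reading, and the two methods agree to within about 1 mm. In the last top view the spice rack, bottle, cup and spork looked to be where they started.

**What disagreed:** the two cameras differed by about 6 mm in the clamp's sideways position, so I used the average. The first full squeeze pushed the tool up by 5 mm (17 N). I raised the tool slightly as it closed on the later pumps, and the upward push stayed under 8 N.

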